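# Release a controller unit's cover latch through its rear hole

## Task

Open the controller unit on the bench for service: take the wooden dowel from its rest, push it into the small round hole in the unit's back wall (the wall away from the robot) and press in the spring latch behind it, no harder than it takes, until the cover pops up. Then swing the cover over until it stays fully open, and lay the dowel back in its rest. Do not force any part of the unit with the dowel, and leave the meter, the reel and the screwdriver where they are.

Things in the scene. Friction and masses are not known exactly. Their poses are not given: they have to be found in the camera images.
- unit: Grey controller box, 150 long (x) by 130 wide, screwed to an aluminium plate 200 x 170 x 8; it cannot move. Origin: centre of the plate's underside on the bench, z up. Its back wall is the +x end, away from the robot: outer face at x = +75, 3 thick, 8 to 68 high; two black cable glands (24 across, standing out 21) at y = +-40, 40 high. Do not press on it with the dowel over 25 N.
- hole (a point): Centre of the round hole, 13.5 across, with a flat black rim, in the outer face of the back wall, 42 above the bench; it runs in along the unit's -x. The latch's flat steel tongue stands 12 to 28 behind that face (differs from unit to unit, not measured). It slides in along -x: 3 N starts it, 5.7 N at 4.5 in frees the cover, hard stop at 6.5 in (7 N); over 14 N bends it. Let go, it springs back.
- back_edge (a point): Middle of the back wall's top edge, outer side, 68 above the bench; axes as the unit's. The closed white cover lies on it: flat, 138 wide, 3 thick, its free edge 0 to 16 beyond this edge (+x). Its hinge runs along y, 149 in from the free edge (unit x = -66 +-8), 70 above the bench. Under the cover, at the middle, hangs its steel catch: 30 wide, 19 deep, 16 to 23 in from the free edge.
- cover (a joint): Cover angle, rad: 0 closed. When the latch lets go, a spring arm lifts the cover slowly (0.5 s) to 0.35, where it rests. From there it (0.2 kg, hinge nearly free) must be pushed up and over, towards the robot. Past upright (1.57) it falls to its stop at 1.85 and stays; before that it falls back to 0.35.
- dowel: Plain wooden dowel, round, 10 diameter, 180 long, 12 g. Origin at its middle, on its axis; x along its length (the two ends are alike).
- rest: Black tool rest, fixed: a base 110 (x) by 56 by 8 with two upright posts at x = +-40, each 8 thick with a V notch open to the top (90 degrees, notch edges 51 high). The dowel lies in both notches along x, its axis 45 above the bench; between the posts it is free. Origin: centre of the underside.
- rest_seat (a point): Point on the axis of a dowel lying in the rest, midway between its posts, 45 above the bench; axes as the rest's.
- meter: Bystander: grey handheld meter lying flat, 150 (x) x 74 x 30. Origin: centre of its underside.
- spool: Bystander: reel of solder wire standing on its flat side, 60 across, 44 high. Origin: centre of its underside.
- screwdriver: Bystander: screwdriver lying flat, 190 long, handle 26 thick towards its -x. Origin: middle of its length, on the bench.
Not all that is in view belongs to the job. What is shaped like the rest but purple or turquoise is not meant.

How it is judged:
By the outcome, as a careful person would: the job done as asked, in the order asked, and still so for the second after the job is handed in, with the robot touching nothing.
It also fails if it takes over 64 s, if anything falls off the work surface, if the arm or the gripper's body presses on something with over 40 N, if the wrist force passes 120 N, or if a joint passes its speed limit or range.

## Robot

A 6-joint arm with a two-finger parallel gripper is mounted at the origin on the work surface. World frame = base frame: x ahead of the robot, y to its left, z up, the work surface at z = 0. Lengths are in mm, angles in rad, forces in N, time in s.
With the tool pointing down it reaches from about 350 to 875 mm from the base axis. Payload 4.2 kg.
Tool frame: the origin (TCP) lies on the mounting face of the last link; the fingertips stand 173 mm ahead of it and the grasp point (between the pads) lies 155 mm ahead of it; z points along the fingers, y is the direction in which the jaws open and shut (so a half turn about z gives the same grasp; the last joint's range is limited). The gripper opens to 85 mm and grips with 20 to 120 N. Pads are 22 mm wide; open, the fingers measure 114 mm over their backs; the gripper's body (76 mm by 85 mm) begins 54 mm behind the grasp point. The pads swing forward as they close: fully open they stand 13 mm farther back than shut.
Start: joints at [-1.043, 0.385, 0.008, 0, -1.194, -0.259], TCP at [166.001, -602.531, 404.712] pointing down, gripper open.
Joint ranges: [-3.14, 3.14], [-1.21, 2.06], [-1.07, 1.41], [-3.16, 2.05], [-2.99, -0.16], [-3.1, 3.1]. Speed limits (rad/s): [2.79, 2.79, 3.14, 3.14, 3.14, 3.14].

## Interface

Orientations are given as a unit quaternion [x, y, z, w].
In Python, from bench import arm gives the robot as it stands. The module is installed in compiled form; this text tells all that it offers.
- The arm moves only by the tool play_rows, never from a script. Its argument "moves" is a list of rows, each a list of 3 entries, a list of its own where there are three numbers: the shift along the world's x, y, z in units of 30 cm (1.0 is 30 cm), then the turn about the world's z in units of 30 degrees (1.0 is 30 degrees), then the gripper's target within -1 to 1 (shut at 1, half-way at 0, fully open at -1). In form: [[[x, y, z], turn, jaw], ...]. A call has 1 to 12 rows; each row is the pose to reach, as a shift and turn from the pose measured when the call began; what a row does not reach only later rows make up. A row lasts 1/8 s, in which the tool goes at most 62.5 mm and 10.7 degrees, less where a joint would pass 70% of its speed; a pose out of reach is approached as far as the arm can. A call with a number of a shift or a turn outside -1 to 1 is refused whole. A call with a gripper value outside its range is refused whole. The fingers move at their own pace and stop on an object; the grip force is fixed at half the most. Time passes only in rows, so rows that repeat a pose let the fingers close. It gives the time, the measured TCP pose, the force and the opening at its end, in the units of the state.
- arm.read_state(): the state, without advancing time (a new reading comes with each control period).
- arm.get_image(name): name is "scene" or "top" or "wrist"; returns a dict with "pixels" (384x512x3 uint8, red, green, blue), "vfov" (degrees; the focal length in pixels is half the picture's height over the tangent of half this angle, whatever the lens; pixels are square), "cx", "cy" (the principal point, pixels), "xyz" and "rotation" of the camera in the world. Camera axes: x right, y up, looking along -z (the intrinsics and any distortion apply to the point x, -y, -z); pixel columns grow to the right and rows downward; lengths in mm; the calibration is good to about 2 mm. A picture is of the moment at which its call begins. There is no depth.
- arm.job_done(): hands the job in, once; it reports no verdict.
Trained networks look in a picture, given as the dict that the camera call returned (one of the last four; its "shot" number tells which), for a name from the list of things; names that differ only in an ending like _2 or _b are one class to them, and where a whole thing is asked for, a point or a joint stands for the part that bears it (a point fixed in the world has none). Each returns a list of dicts, best first, with "conf" (0 to 1); they miss things now and then, are a little off and sometimes report something else, mostly with a low value. They report only what shows in the picture. A call takes as long as a camera call. They do not tell look-alikes from the thing itself.
- arm.look_for(name, picture): "centre" ([x, y, z] in mm, in world coordinates, good to about 4 mm: the middle of the surface that is visible of it).
The state is a dict: "clock": time; "joints": joint angles; "joint_vel": joint speeds; "joint_efforts": joint torques, N m; "position": TCP position; "ee_rot": TCP orientation; "contact_force": force on the tool from outside, world axes, zero at the start; "wrist_torque": the same for the moment, N m; "gripper_width": finger opening in mm.
Only numpy, scipy, OpenCV 4.12 (cv2) and the standard library are available. Lean on these libraries where they do the work, as an engineer would, in place of code of your own. Each camera call takes 0.05 s, during which the arm holds its last target.

## Working session

There is one attempt and no reset: what is moved stays moved. The work goes in short steps, Python scripts to look and compute and a tool call to move; the robot and the scene stay as the last step left them, time stands still between calls to the robot, and variables do not carry over. Pictures are saved under pics/ and viewed, and the job is handed in when it is done.

Besides the shell and the picture viewer there is one more tool, called as a command line: name --argument value ..., lists and objects as JSON in quotes. play_rows: Moves the arm, as the interface text tells. Shifts and turns lie within -1 to 1; 1 stands for 30 cm of shift or 30 degrees of turn. Its arguments: {"type":"object","properties":{"moves":{"type":"array"}},"required":["moves"]}

```bash
mkdir -p pics; cat > h.py <<'E'
import numpy as np, cv2
from bench import arm
def shot(n,fn):
    d=arm.get_image(n); p=d["pixels"]; cv2.imwrite("pics/"+fn+".png",cv2.resize(p[:,:,::-1],(800,600),interpolation=cv2.INTER_CUBIC)); return d
def f(d): return d["pixels"].shape[0]/2/np.tan(np.radians(d["vfov"])/2)
def proj(d,P):
    R=np.array(d["rotation"]).reshape(3,3); c=R.T@(np.array(P,float)-np.array(d["xyz"]))
    return d["cx"]+f(d)*c[0]/-c[2], d["cy"]-f(d)*c[1]/-c[2]
def ray(d,u,v,z):
    R=np.array(d["rotation"]).reshape(3,3)
    r=R@np.array([(u-d["cx"])/f(d),-(v-d["cy"])/f(d),-1]); o=np.array(d["xyz"]); return o+r*(z-o[2])/r[2]
E
python3 - <<'E'
from h import *
s=arm.read_state(); print(s)
for n in ["scene","top","wrist"]:
    d=shot(n,n+"0"); print(n,{k:v for k,v in d.items() if k!="pixels"})
    for o in ["unit","hole","back_edge","cover","dowel","rest","rest_seat","meter","spool","screwdriver"]:
        print(o,[(np.round(q["centre"]).tolist(),round(q["conf"],2)) for q in arm.look_for(o,d)][:4])
E
```

```text
{'clock': 0.0, 'joints': array([-1.04341149e+00,  3.85538161e-01,  6.62293278e-03, -5.16987154e-04,
       -1.19399656e+00, -2.58609764e-01]), 'joint_vel': array([ 0.00026801,  0.0012968 , -0.00078105, -0.00030892, -0.00063583,
       -0.00116593]), 'joint_efforts': array([-8.59170668e-04, -3.92288661e+01,  1.88404745e+01,  4.18627515e+00,
       -4.57050250e-03, -1.43162350e-05]), 'position': array([ 165.95350513, -602.34434718,  403.62847903]), 'ee_rot': array([-1.33888809e-01,  9.90995767e-01,  1.06910187e-03, -1.83123770e-04]), 'contact_force': array([ 0.15071645,  0.06536272, -0.30606248]), 'wrist_torque': array([-0.00363414,  0.01219699, -0.02234504]), 'gripper_width': 85.67164469881934}
scene {'vfov': 50.17230221327831, 'cx': 253.3379323711292, 'cy': 181.39514171948605, 'xyz': array([1063.1553977 , -553.83144534,  763.78294308]), 'rotation': array([0.38647448, 0.13424817, 0.31112273, 0.85779808]), 'shot': 1}
unit [([511.0, -122.0, 73.0], 0.78)]
hole [([516.0, -119.0, 68.0], 0.91)]
back_edge [([516.0, -122.0, 72.0], 0.68)]
cover [([492.0, -104.0, 71.0], 0.81), ([528.0, -324.0, 
[... 873 characters left out ...]
-98.0, 73.0], 0.79)]
dowel [([558.0, 313.0, 46.0], 0.72)]
rest [([568.0, 308.0, 8.0], 0.98), ([457.0, 186.0, 7.0], 0.65), ([764.0, 357.0, 11.0], 0.64)]
rest_seat [([453.0, 182.0, 11.0], 0.68), ([766.0, 352.0, 10.0], 0.63), ([570.0, 312.0, 11.0], 0.6)]
meter [([513.0, -316.0, 28.0], 0.74)]
spool [([729.0, 202.0, 43.0], 0.85)]
screwdriver [([751.0, -308.0, 23.0], 0.92)]
wrist {'vfov': 64.20722075576727, 'cx': 257.4164044215957, 'cy': 186.0603418925786, 'xyz': array([  89.526123  , -624.33544408,  373.97189132]), 'rotation': array([-0.09459844, -0.12425938,  0.7857768 ,  0.59846935]), 'shot': 3}
unit []
hole []
back_edge []
cover []
dowel []
rest []
rest_seat []
meter []
spool []
screwdriver []
```

```bash
sed -i 's/np.array(d\["rotation"\]).reshape(3,3)/Rot.from_quat(d["rotation"]).as_matrix()/; 1a from scipy.spatial.transform import Rotation as Rot' h.py; cat h.py
```

```text
import numpy as np, cv2
from scipy.spatial.transform import Rotation as Rot
from bench import arm
def shot(n,fn):
    d=arm.get_image(n); p=d["pixels"]; cv2.imwrite("pics/"+fn+".png",cv2.resize(p[:,:,::-1],(800,600),interpolation=cv2.INTER_CUBIC)); return d
def f(d): return d["pixels"].shape[0]/2/np.tan(np.radians(d["vfov"])/2)
def proj(d,P):
    R=Rot.from_quat(d["rotation"]).as_matrix(); c=R.T@(np.array(P,float)-np.array(d["xyz"]))
    return d["cx"]+f(d)*c[0]/-c[2], d["cy"]-f(d)*c[1]/-c[2]
def ray(d,u,v,z):
    R=Rot.from_quat(d["rotation"]).as_matrix()
    r=R@np.array([(u-d["cx"])/f(d),-(v-d["cy"])/f(d),-1]); o=np.array(d["xyz"]); return o+r*(z-o[2])/r[2]
```

View pics/scene0.png

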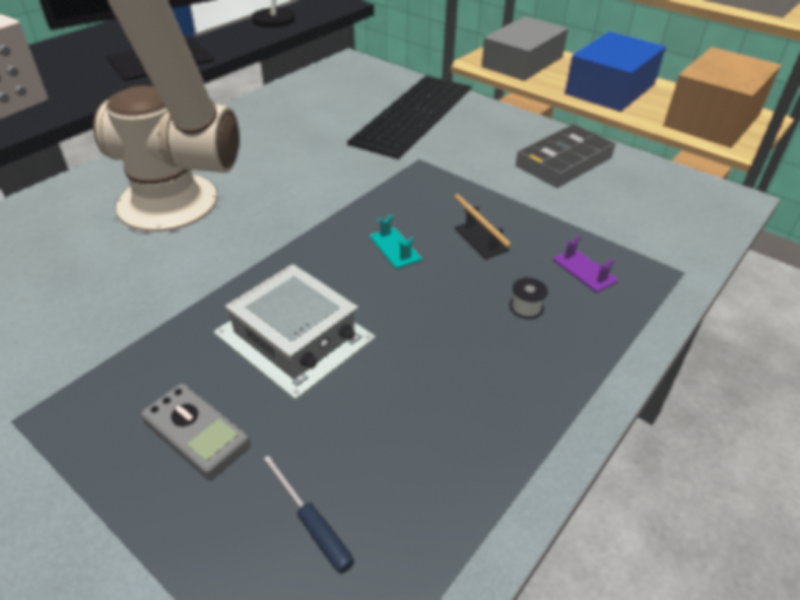

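View pics/top0.png

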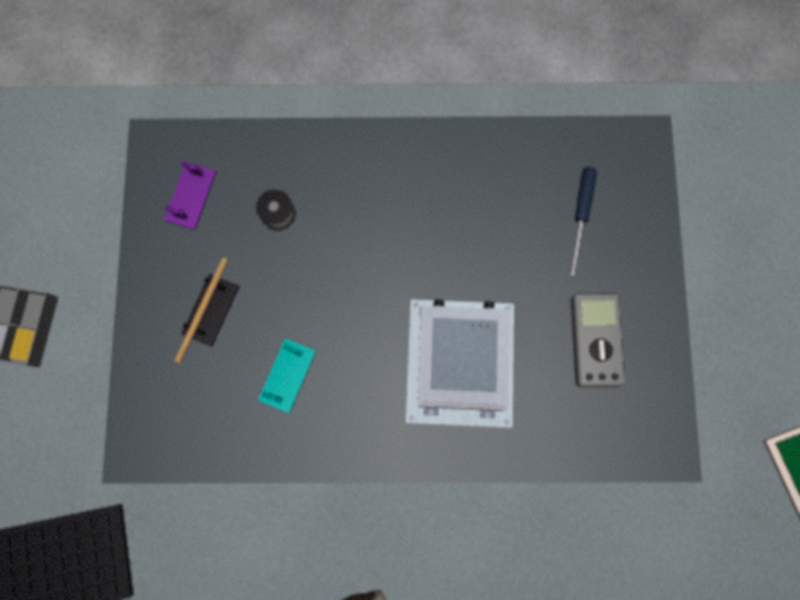

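View pics/wrist0.png

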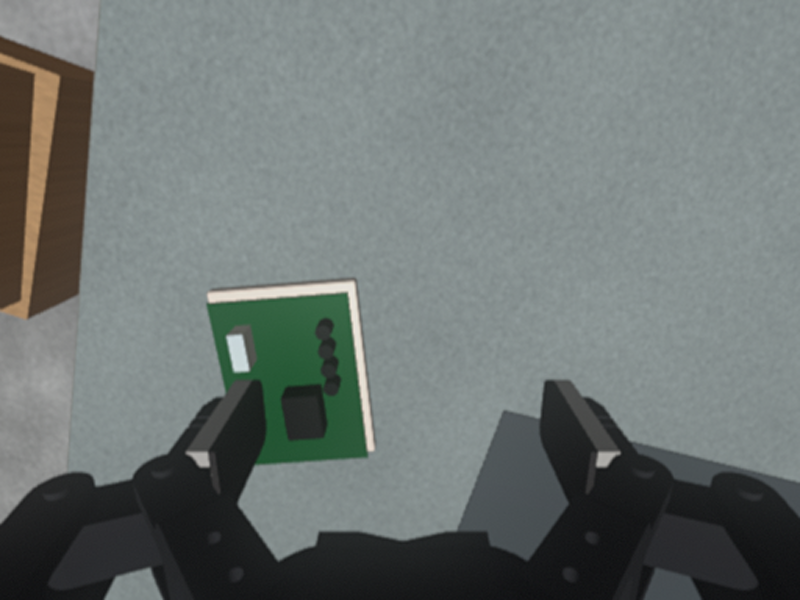

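```bash
python3 - <<'E'
from h import *
for n in ["scene","top","wrist"]:
    d=arm.get_image(n); R=Rot.from_quat(d["rotation"]).as_matrix(); print(n,"right",R[:,0].round(3),"up",R[:,1].round(3),"fwd",(-R[:,2]).round(3))
    if n=="wrist":
        s=arm.read_state();T=Rot.from_quat(s["ee_rot"]).as_matrix()
        print("cam in tool",T.T@(d["xyz"]-s["position"]), (T.T@R).round(3))
    if n=="top":
        cv2.imwrite("pics/topu.png",cv2.resize(d["pixels"][180:290,240:350,::-1],(600,600),interpolation=cv2.INTER_CUBIC))
        cv2.imwrite("pics/topr.png",cv2.resize(d["pixels"][150:240,95:185,::-1],(600,600),interpolation=cv2.INTER_CUBIC))
    if n=="scene": cv2.imwrite("pics/scu.png",cv2.resize(d["pixels"][160:260,130:250,::-1],(720,600),interpolation=cv2.INTER_CUBIC))
E
```

```text
scene right [0.77  0.638 0.01 ] up [-0.43   0.508  0.747] fwd [-0.471  0.579 -0.665]
top right [-0.002 -1.    -0.009] up [ 0.983 -0.004  0.186] fwd [ 0.186  0.009 -0.982]
wrist right [-0.266  0.964  0.   ] up [-0.917 -0.253 -0.309] fwd [ 0.297  0.082 -0.951]
cam in tool [79.52955783 -0.72637712 30.7409282 ] [[ 0.     0.951  0.309]
 [ 1.    -0.    -0.   ]
 [-0.     0.309 -0.951]]
```

View pics/topr.png

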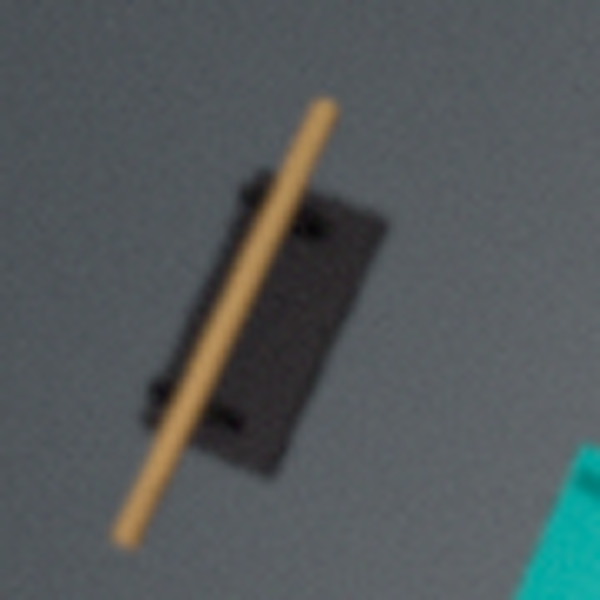

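View pics/topu.png

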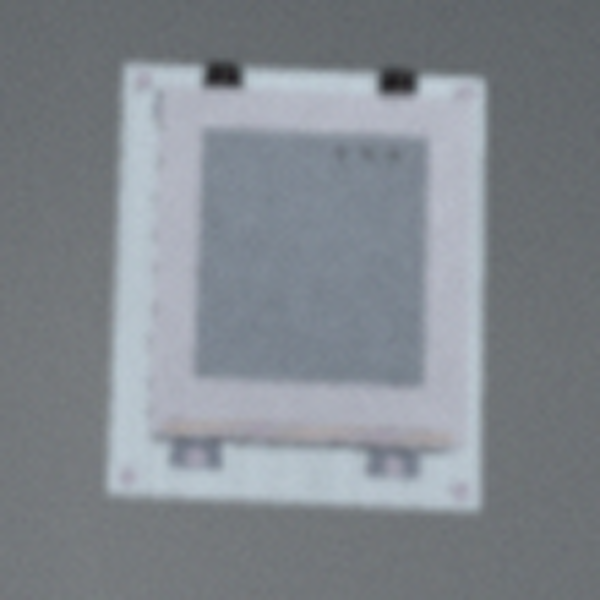

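View pics/scu.png

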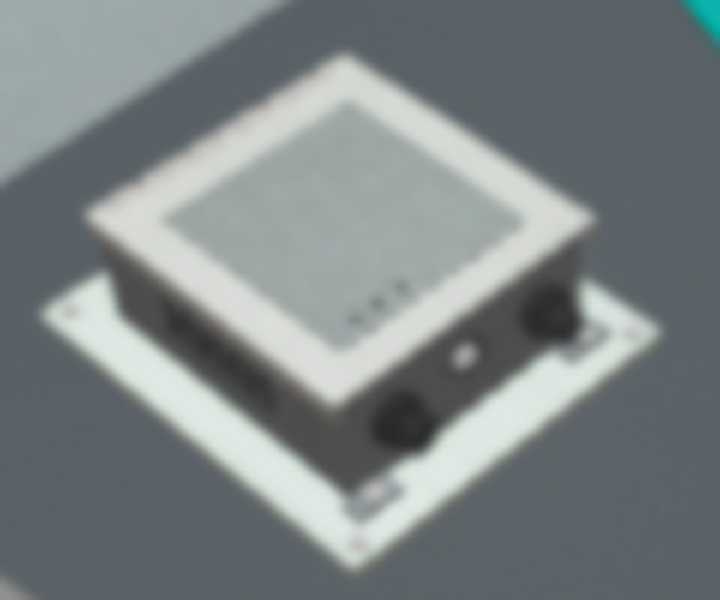

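```bash
python3 - <<'E'
from h import *
d=arm.get_image("top")
for n,(a,b) in dict(TL=(125,63),TR=(485,75),BR=(482,510),BL=(108,493)).items():
    print(n,ray(d,240+a*110/600,180+b*110/600,8).round(1))
for n,(a,b) in dict(dfar=(325,103),dnear=(125,542)).items():
    print(n,ray(d,95+a*90/600,150+b*90/600,45).round(1))
for n,(a,b) in dict(rTR=(388,220),rBR=(275,477),rTL=(262,170),rBL=(145,420)).items():
    print(n,ray(d,95+a*90/600,150+b*90/600,8).round(1))
d=arm.get_image("scene")
for n,(a,b) in dict(L=(42,315),near=(353,572),R=(660,332)).items():
    print("sc",n,ray(d,130+a/6,160+b/6,8).round(1))
E
```

```text
TL [582.7 -20.8   8. ]
TR [ 576.3 -190.7    8. ]
BR [ 375.  -182.2    8. ]
BL [382.9 -11.6   8. ]
dfar [644.3 280.8  45. ]
dnear [478.3 347.2  45. ]
rTR [606.4 264.1   8. ]
rBR [506.1 303.4   8. ]
rTL [626.5 314.3   8. ]
rBL [528.2 354.6   8. ]
sc L [ 378.3 -178.2    8. ]
sc near [ 578.  -188.2    8. ]
sc R [584.9 -16.9   8. ]
```

play_rows --moves '[[[0.76, 0.83, -0.1], 1, -1], [[0.76, 0.83, -0.1], 1, -1], [[0.76, 0.83, -0.1], 1, -1], [[0.76, 0.83, -0.1], 1, -1], [[0.76, 0.83, -0.1], 1, -1], [[0.76, 0.83, -0.1], 1, -1]]'

```text
clock: 2.65
position: [395.7, -351.3, 374.7]
ee_rot: [-0.387, 0.922, -0.0, 0.0]
contact_force: [0.5, -0.2, -0.3]
gripper_width: 85.2
```

play_rows --moves '[[[0.76, 0.83, -0.2], 1, -1], [[0.76, 0.83, -0.2], 1, -1], [[0.76, 0.83, -0.2], 1, -1], [[0.76, 0.83, -0.2], 1, -1], [[0.76, 0.83, -0.2], 1, -1], [[0.76, 0.83, -0.2], 1, -1]]'

```text
clock: 3.4
position: [625.4, -99.7, 313.9]
ee_rot: [-0.614, 0.789, 0.0, -0.0]
contact_force: [-0.4, -0.2, -0.5]
gripper_width: 85.1
```

play_rows --moves '[[[0, 0, 0], 1, -1], [[0, 0, 0], 1, -1], [[0, 0, 0], 1, -1]]'

```text
clock: 3.78
position: [625.5, -99.4, 313.7]
ee_rot: [0.799, -0.601, -0.0, 0.0]
contact_force: [0.5, -0.3, -0.7]
gripper_width: 85.3
```

play_rows --moves '[[[0, 0, 0], 1, -1], [[0, 0, 0], 1, -1], [[0, 0, 0], 1, -1]]'

```text
clock: 4.15
position: [625.6, -99.4, 313.7]
ee_rot: [0.928, -0.372, -0.0, 0.0]
contact_force: [1.2, -0.6, 0.5]
gripper_width: 85.4
```

play_rows --moves '[[[0, 0, 0], 1, -1], [[0, 0, 0], 1, -1], [[0, 0, 0], 1, -1]]'

```text
clock: 4.53
position: [625.7, -99.4, 313.7]
ee_rot: [0.993, -0.116, 0.0, 0.0]
contact_force: [0.4, -0.6, -0.5]
gripper_width: 85.5
```

```bash
python3 - <<'E'
from h import *
s=arm.read_state(); print(s["clock"],s["position"].round(1),s["joints"].round(3)); print(Rot.from_quat(s["ee_rot"]).as_matrix().round(3))
E
```

```text
4.525 [625.7 -99.4 313.7] [ 0.098  0.472 -0.093  0.    -1.006  1.24 ]
[[ 0.973 -0.231 -0.   ]
 [-0.231 -0.973 -0.   ]
 [ 0.     0.    -1.   ]]
```

play_rows --moves '[[[0, -0.017, -0.21], 0.37, -1], [[0, -0.017, -0.21], 0.37, -1], [[0, -0.017, -0.21], 0.37, -1], [[0, -0.017, -0.21], 0.37, -1]]'

```text
clock: 5.03
position: [626.6, -104.4, 253.3]
ee_rot: [1.0, -0.02, 0.002, 0.0]
contact_force: [-0.1, -0.1, 0.9]
gripper_width: 85.1
```

```bash
python3 - <<'E'
from h import *
d=shot("wrist","w1")
for P in [(554.5,-104.3,42),(554.5,-104.3,68)]: print(np.array(proj(d,P))*800/512)
for o in ["hole","back_edge","cover"]: print(o,arm.look_for(o,d))
E
```

```text
[406.33876425 485.5462377 ]
[406.88180985 530.02128558]
hole [{'centre': [555.4, -98.0, 33.8], 'conf': 0.68}]
back_edge [{'centre': [554.2, -104.3, 34.0], 'conf': 0.71}]
cover [{'centre': [557.3, -99.3, 74.4], 'conf': 0.58}]
```

View pics/w1.png

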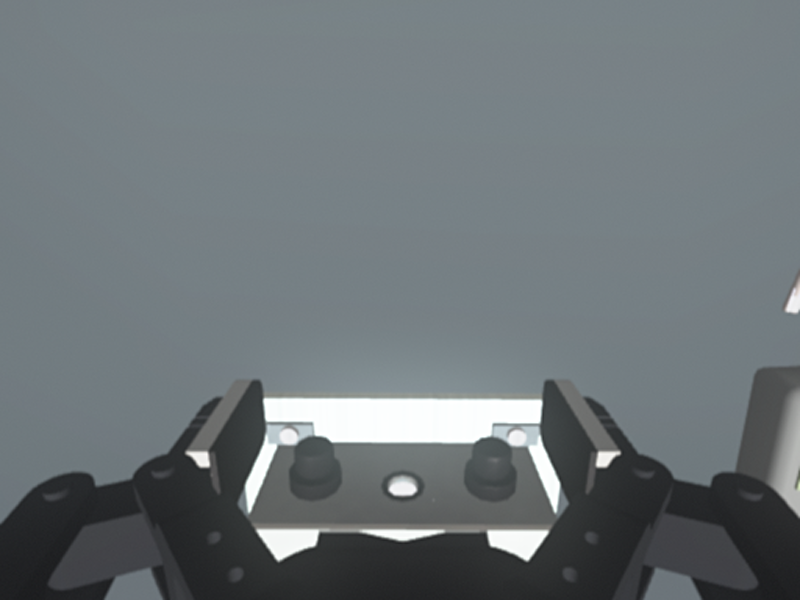

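```bash
python3 - <<'E'
from h import *
d=arm.get_image("wrist"); k=512/800
cv2.imwrite("pics/w1c.png",cv2.resize(d["pixels"][240:345,140:380,::-1],(800,350),interpolation=cv2.INTER_CUBIC))
def r(u,v,z): return ray(d,u*k,v*k,z).round(1)
print("hole",r(402.5,486,42)); print("plate edge",r(265,397.5,8),r(403,397.5,8),r(543,398,8)); print("wallbase",r(290,443,8),r(520,443,8)); print("cover edge under",r(290,527,70.),r(520,527,70.))
print(arm.read_state()["position"])
E
```

```text
hole [ 554.  -102.6   42. ]
plate edge [582.2 -34.2   8. ] [ 579.5 -103.8    8. ] [ 576.5 -174.5    8. ]
wallbase [554.9 -43.8   8. ] [ 550.2 -163.9    8. ]
cover edge under [559.7 -58.3  70. ] [ 556.1 -149.2   70. ]
[ 625.79690269 -104.45259242  251.72547387]
```

View pics/w1c.png

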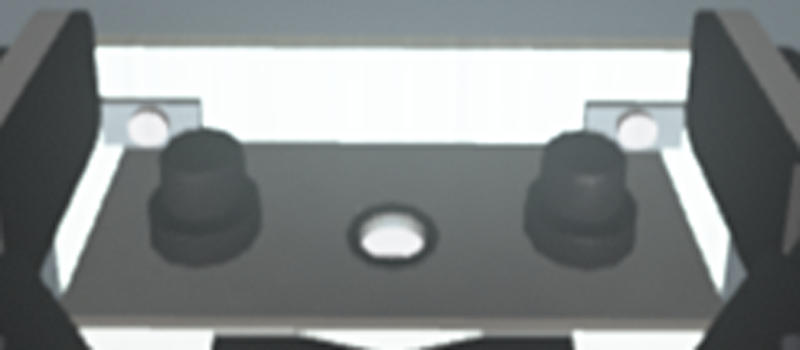

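play_rows --moves '[[[-0.07, 0.68, 0.1], -0.65, -1], [[-0.07, 0.68, 0.1], -0.65, -1], [[-0.07, 0.68, 0.1], -0.65, -1], [[-0.07, 0.68, 0.1], -0.65, -1], [[-0.07, 0.68, 0.1], -0.65, -1]]'

```text
clock: 5.9
position: [604.7, 101.0, 282.3]
ee_rot: [0.982, -0.187, 0.001, 0.0]
contact_force: [0.9, -0.4, 0.2]
gripper_width: 85.5
```

play_rows --moves '[[[-0.07, 0.68, 0.0], 0, -1], [[-0.07, 0.68, 0.0], 0, -1], [[-0.07, 0.68, 0.0], 0, -1], [[-0.07, 0.68, 0.0], 0, -1], [[-0.07, 0.68, 0], 0, -1]]'

```text
clock: 6.52
position: [583.9, 304.8, 281.6]
ee_rot: [0.982, -0.187, 0.001, 0.0]
contact_force: [0.1, 0.2, 0.1]
gripper_width: 85.4
```

```bash
python3 - <<'E'
from h import *
d=shot("wrist","w2")
s=arm.read_state(); print(s["clock"],s["position"].round(1),s["joints"].round(3),Rot.from_quat(s["ee_rot"]).as_matrix()[:2,0].round(3))
E
```

```text
6.575 [584.  303.8 281.7] [ 0.725  0.541 -0.062  0.002 -0.968  0.466] [ 0.929 -0.369]
```

View pics/w2.png

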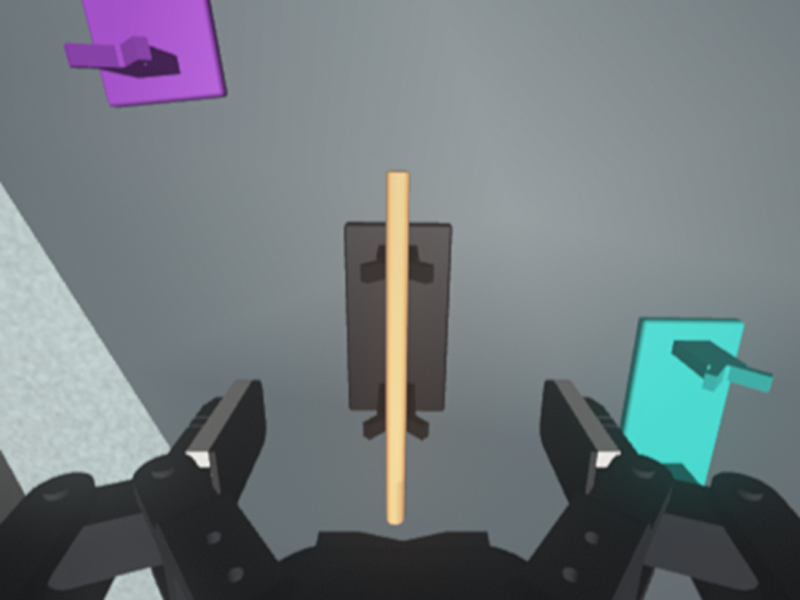

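```bash
python3 - <<'E'
from h import *
d=arm.get_image("wrist"); k=512/800
def r(u,v,z): return ray(d,u*k,v*k,z).round(1)
a=r(398,171,45);b=r(396.5,522,45);print("dowel",a,b,np.linalg.norm(a-b),(a+b)/2,np.degrees(np.arctan2((a-b)[1],(a-b)[0])))
c=[r(*p,8) for p in [(346,223),(451,225),(444,410),(349,410)]];print(c,np.mean(c,0))
print("posts",r(397,272,51),r(397,425,51))
print(arm.read_state()["position"])
E
```

```text
dowel [645.1 280.2  45. ] [475.5 349.   45. ] 183.0234957594243 [560.3 314.6  45. ] -22.080445167533366
[array([628.7, 315.7,   8. ]), array([608. , 266.2,   8. ]), array([507.8, 306.7,   8. ]), array([528.1, 358. ,   8. ])] [568.15 311.65   8.  ]
posts [606.  296.3  51. ] [534.8 324.9  51. ]
[584.06045446 303.16684553 281.85475674]
```

play_rows --moves '[[[0.001, 0.005, -0.1], -0.013, -1], [[0.001, 0.005, -0.2], -0.013, -1], [[0.001, 0.005, -0.273], -0.013, -1], [[0.001, 0.005, -0.273], -0.013, -1], [[0.001, 0.005, -0.273], -0.013, -1], [[0.001, 0.005, -0.273], -0.013, -1]]'

```text
clock: 7.38
position: [584.9, 304.4, 201.5]
ee_rot: [0.981, -0.192, 0.002, -0.0]
contact_force: [-0.1, -0.4, 0.6]
gripper_width: 85.1
```

```bash
python3 - <<'E'
from h import *
d=shot("wrist","w3");d=shot("scene","s3")
s=arm.read_state(); print(s["clock"],s["position"].round(1),s["contact_force"])
E
```

```text
7.475 [584.6 304.7 201.2] [ 0.55077726 -0.0642789  -0.80363667]
```

View pics/w3.png

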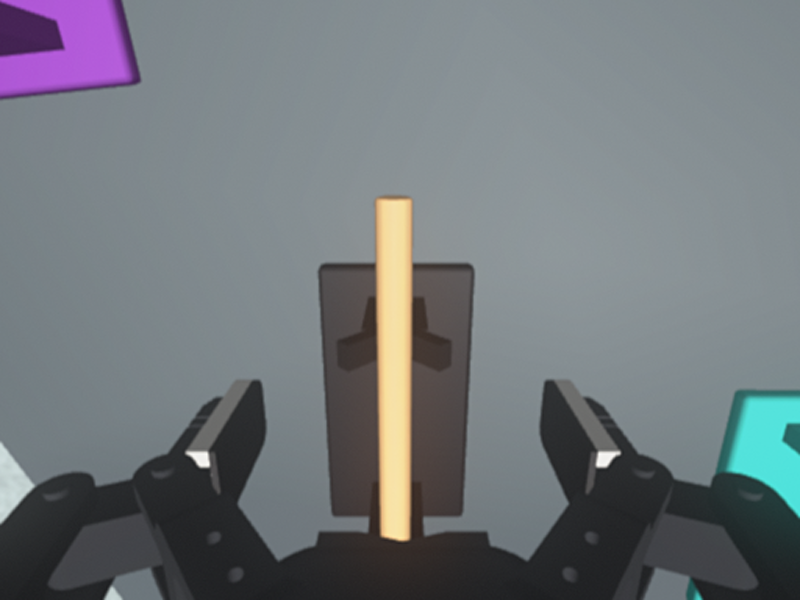

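play_rows --moves '[[[0.002, 0.006, -0.004], 0, -1], [[0.002, 0.006, -0.004], 0, -1], [[0.002, 0.006, -0.004], 0, 1], [[0.002, 0.006, -0.004], 0, 1], [[0.002, 0.006, -0.004], 0, 1], [[0.002, 0.006, -0.004], 0, 1], [[0.002, 0.006, -0.004], 0, 1], [[0.002, 0.006, -0.004], 0, 1]]'

```text
clock: 8.48
position: [585.4, 306.7, 200.2]
ee_rot: [0.981, -0.192, 0.002, -0.001]
contact_force: [0.4, 1.7, 0.1]
gripper_width: 8.0
```

```bash
python3 - <<'E'
from h import *
d=shot("wrist","w4")
s=arm.read_state(); print(s["clock"],s["position"].round(1),s["contact_force"],s["gripper_width"])
E
```

```text
8.525 [585.4 306.7 200.2] [-0.36238978  1.73785034  0.73637615] 7.863238994408528
```

View pics/w4.png

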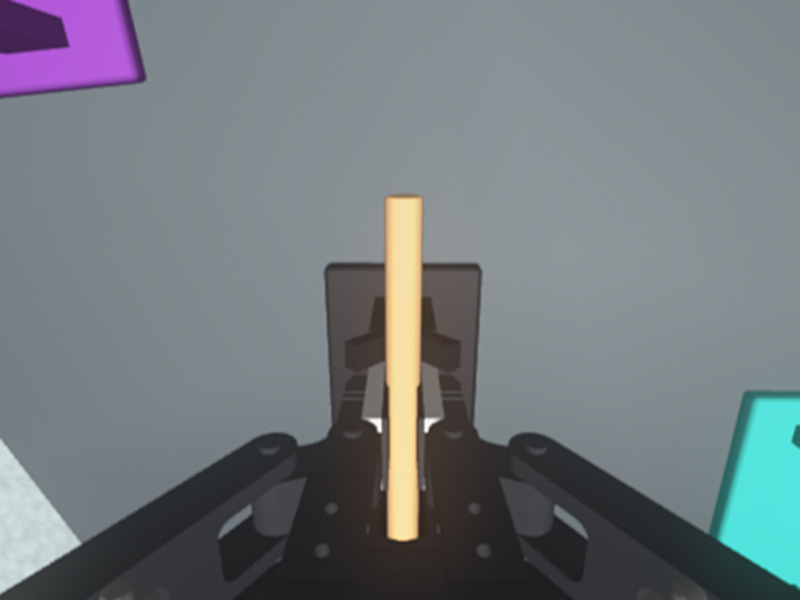

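play_rows --moves '[[[0, 0, 0.1], 0, 1], [[0, 0, 0.25], 0, 1], [[0.1, -0.2, 0.35], 0.22, 1], [[0.2, -0.4, 0.35], 0.44, 1], [[0.3, -0.6, 0.35], 0.66, 1], [[0.38, -0.8, 0.35], 0.66, 1], [[0.38, -0.8, 0.35], 0.66, 1], [[0.38, -0.8, 0.35], 0.66, 1]]'

```text
clock: 9.52
position: [699.5, 65.1, 304.5]
ee_rot: [1.0, -0.022, 0.001, -0.001]
contact_force: [0.3, -0.2, -0.7]
gripper_width: 8.0
```

```bash
cat > st.py <<'E'
from h import *
s=arm.read_state(); M=Rot.from_quat(s["ee_rot"]).as_matrix(); print(s["clock"],s["position"].round(2),"yaw",np.degrees(np.arctan2(M[1,0],M[0,0])).round(2),"z",M[:,2].round(4),"F",s["contact_force"].round(2),s["gripper_width"])
p=s["position"]; print("line y at this x",-101.6-(p[0]-554)*.0402, "tip x",p[0]-116)
E
python3 st.py
```

```text
9.525 [699.5   65.08 304.53] yaw -2.47 z [ 0.002   0.0016 -1.    ] F [ 0.27 -0.16 -0.65] 7.989402328244582
line y at this x -107.44926058667171 tip x 583.5039946933263
```

play_rows --moves '[[[0, -0.2, 0], 0.006, 1], [[0, -0.4, 0], 0.006, 1], [[0, -0.575, -0.1], 0.006, 1], [[0, -0.575, -0.25], 0.006, 1], [[0, -0.575, -0.358], 0.006, 1], [[0, -0.575, -0.358], 0.006, 1], [[0, -0.575, -0.358], 0.006, 1], [[0, -0.575, -0.358], 0.006, 1]]'

```text
clock: 10.52
position: [700.3, -106.6, 199.5]
ee_rot: [1.0, -0.019, 0.003, -0.001]
contact_force: [-0.6, -0.1, -0.5]
gripper_width: 7.7
```

```bash
python3 st.py; python3 - <<'E'
from h import *
d=shot("scene","s5")
for P in [(554,-101.6,42),(583.5,-102.8,42),(815-50,-110,42)]: print(np.array(proj(d,P)).round(1), ((np.array(proj(d,P))-[160,170])*5).round())
cv2.imwrite("pics/s5c.png",cv2.resize(d["pixels"][170:280,160:310,::-1],(750,550),interpolation=cv2.INTER_CUBIC))
d=shot("wrist","w5")
E
```

```text
10.525 [ 700.26 -106.61  199.54] yaw -2.22 z [ 0.0059  0.0016 -1.    ] F [-0.58 -0.08 -0.54] 7.6644302409162455
line y at this x -107.47969178216421 tip x 584.260989606075
[206.9 219.1] [234. 246.]
[215.5 225.3] [277. 277.]
[274.8 268. ] [574. 490.]
```

View pics/s5c.png

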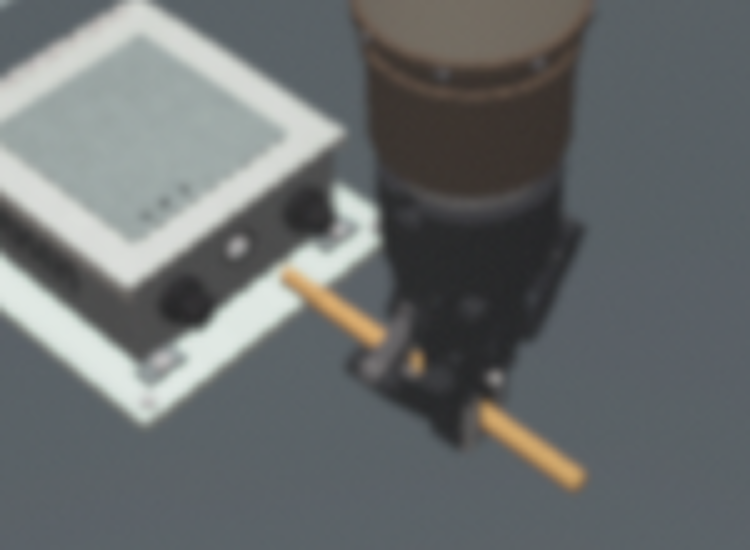

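View pics/w5.png

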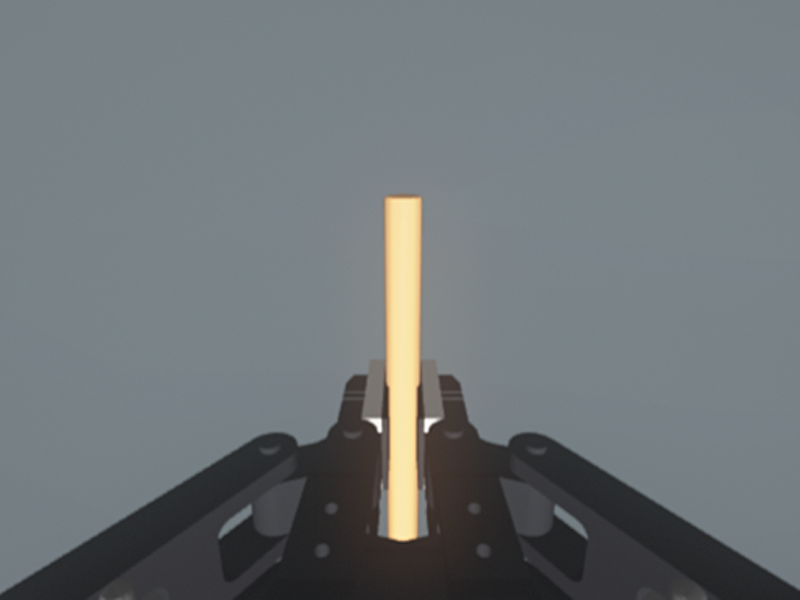

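play_rows --moves '[[[0, -0.002, -0.007], 0, 1], [[0, -0.002, -0.007], 0, 1], [[0, -0.002, -0.007], 0, 1], [[0, -0.002, -0.007], 0, 1]]'

```text
clock: 11.12
position: [699.9, -107.7, 196.8]
ee_rot: [1.0, -0.02, 0.002, -0.001]
contact_force: [0.7, -0.3, 0.1]
gripper_width: 7.3
```

```bash
python3 st.py; python3 - <<'E'
from h import *
d=arm.get_image("scene")
im=cv2.resize(d["pixels"][200:260,180:270,::-1],(900,600),interpolation=cv2.INTER_CUBIC)
cv2.imwrite("pics/s6c.png",cv2.resize(im,(800,533)))
def q(P): return ((np.array(proj(d,P))-[180,200])*800/90).round(1)
for P in [(554,-101.6,42),(584,-102.8,42),(584,-107.8,42),(584,-102.8,47)]: print(q(P))
E
```

```text
11.125 [ 699.9  -107.69  196.81] yaw -2.26 z [ 0.0047  0.0017 -1.    ] F [ 0.68 -0.28  0.07] 7.323503720114954
line y at this x -107.46527885771226 tip x 583.9024591470713
[238.8 170. ]
[316.7 226.1]
[303.7 236.9]
[315.8 213.3]
```

View pics/s6c.png

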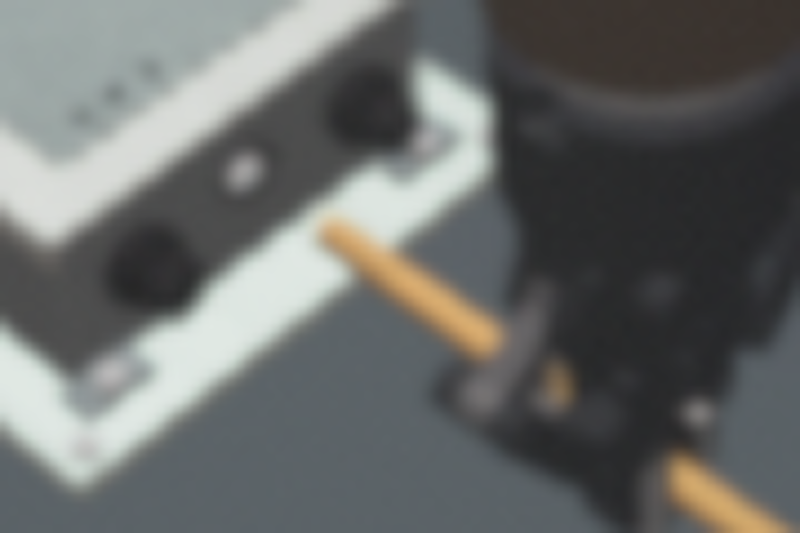

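play_rows --moves '[[[-0.03, 0.0015, 0], 0, 1], [[-0.06, 0.003, 0], 0, 1], [[-0.083, 0.004, 0], 0, 1], [[-0.083, 0.004, 0], 0, 1]]'

```text
clock: 11.68
position: [674.4, -106.4, 197.1]
ee_rot: [1.0, -0.02, 0.002, -0.001]
contact_force: [-0.4, 0.8, -0.8]
gripper_width: 7.8
```

```bash
python3 st.py; python3 - <<'E'
from h import *
d=arm.get_image("scene")
im=cv2.resize(d["pixels"][205:250,185:245,::-1],(800,600),interpolation=cv2.INTER_CUBIC)
cv2.imwrite("pics/s7c.png",im)
E
```

```text
11.675 [ 674.42 -106.42  197.06] yaw -2.26 z [ 0.0045  0.0017 -1.    ] F [-0.44  0.84 -0.79] 7.837618072593408
line y at this x -106.44097154376868 tip x 558.4221777056887
```

View pics/s7c.png

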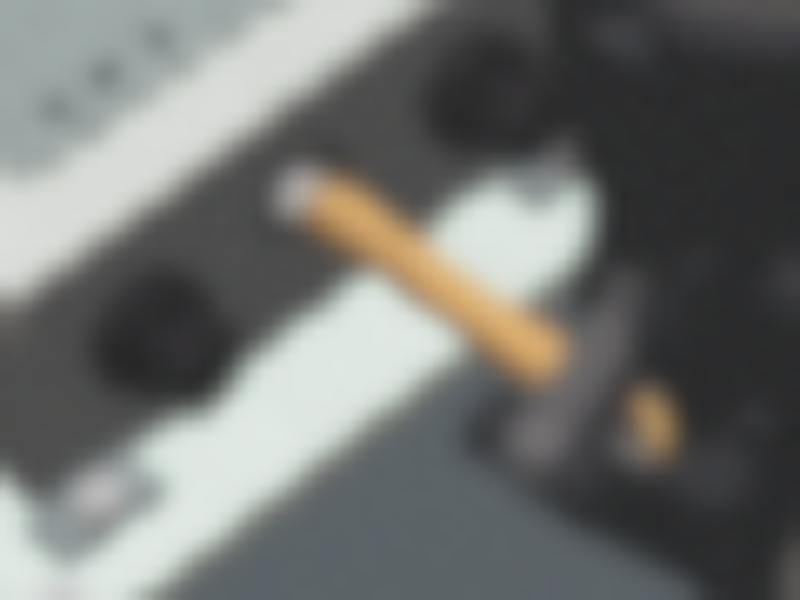

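play_rows --moves '[[[-0.007, 0, 0], 0, 1], [[-0.014, 0.0005, 0], 0, 1], [[-0.02, 0.001, 0], 0, 1], [[-0.027, 0.001, 0], 0, 1]]'

```text
clock: 12.22
position: [666.7, -106.1, 197.1]
ee_rot: [1.0, -0.02, 0.003, -0.001]
contact_force: [0.5, -0.8, -0.5]
gripper_width: 7.8
```

play_rows --moves '[[[-0.007, 0, 0], 0, 1], [[-0.014, 0.0005, 0], 0, 1], [[-0.02, 0.001, 0], 0, 1]]'

```text
clock: 12.6
position: [660.5, -105.8, 197.1]
ee_rot: [1.0, -0.02, 0.003, -0.001]
contact_force: [0.6, -0.2, -0.3]
gripper_width: 7.7
```

```bash
python3 st.py; python3 - <<'E'
from h import *
d=arm.get_image("scene")
im=cv2.resize(d["pixels"][205:250,185:245,::-1],(800,600),interpolation=cv2.INTER_CUBIC)
cv2.imwrite("pics/s8c.png",im)
E
```

```text
12.6 [ 660.53 -105.81  197.07] yaw -2.25 z [ 0.0051  0.0016 -1.    ] F [ 0.64 -0.2  -0.29] 7.67599381119394
line y at this x -105.88262684545131 tip x 544.5330061057543
```

View pics/s8c.png

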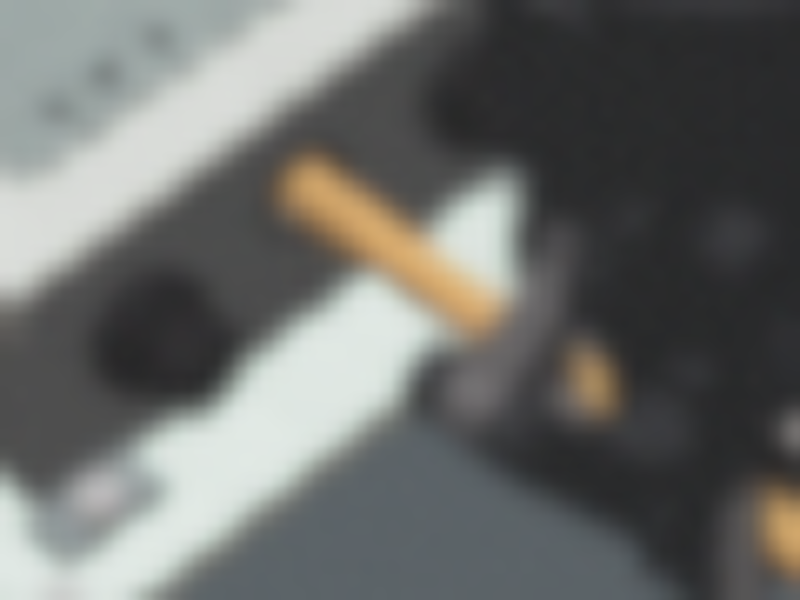

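play_rows --moves '[[[-0.003, 0, 0], 0, 1], [[-0.007, 0, 0], 0, 1], [[-0.01, 0.0005, 0], 0, 1]]'

```text
clock: 13.02
position: [657.3, -105.6, 197.1]
ee_rot: [1.0, -0.02, 0.002, -0.001]
contact_force: [-0.7, -0.2, -0.6]
gripper_width: 8.0
```

play_rows --moves '[[[-0.003, 0, 0], 0, 1], [[-0.007, 0, 0], 0, 1], [[-0.01, 0.0005, 0], 0, 1]]'

```text
clock: 13.4
position: [654.2, -105.5, 197.1]
ee_rot: [1.0, -0.02, 0.002, -0.001]
contact_force: [0.6, 0.2, -0.1]
gripper_width: 7.5
```

play_rows --moves '[[[-0.003, 0, 0], 0, 1], [[-0.007, 0, 0], 0, 1], [[-0.01, 0.0005, 0], 0, 1]]'

```text
clock: 13.78
position: [651.1, -105.4, 197.1]
ee_rot: [1.0, -0.02, 0.002, -0.001]
contact_force: [-0.9, 0.2, 0.5]
gripper_width: 7.8
```

play_rows --moves '[[[-0.003, 0, 0], 0, 1], [[-0.007, 0, 0], 0, 1], [[-0.01, 0.0005, 0], 0, 1]]'

```text
clock: 14.15
position: [648.0, -105.2, 197.1]
ee_rot: [1.0, -0.02, 0.002, -0.001]
contact_force: [-1.5, 0.8, -0.2]
gripper_width: 8.2
```

play_rows --moves '[[[-0.003, 0, 0], 0, 1], [[-0.007, 0, 0], 0, 1]]'

```text
clock: 14.4
position: [645.9, -105.2, 197.1]
ee_rot: [1.0, -0.02, 0.002, -0.001]
contact_force: [0.0, 0.2, 0.6]
gripper_width: 8.0
```

play_rows --moves '[[[-0.003, 0, 0], 0, 1], [[-0.007, 0, 0], 0, 1]]'

```text
clock: 14.65
position: [644.8, -105.1, 197.7]
ee_rot: [1.0, -0.019, 0.005, -0.001]
contact_force: [4.1, 0.7, -0.3]
gripper_width: 8.0
```

play_rows --moves '[[[-0.004, 0, -0.001], 0, 1], [[-0.007, 0, -0.001], 0, 1]]'

```text
clock: 14.9
position: [643.4, -105.0, 198.0]
ee_rot: [1.0, -0.019, 0.006, -0.001]
contact_force: [4.1, -0.5, -0.0]
gripper_width: 7.7
```

play_rows --moves '[[[-0.004, 0, -0.002], 0, 1], [[-0.008, 0, -0.002], 0, 1]]'

```text
clock: 15.15
position: [641.4, -105.0, 197.7]
ee_rot: [1.0, -0.019, 0.007, -0.001]
contact_force: [4.6, 0.3, 0.1]
gripper_width: 7.6
```

play_rows --moves '[[[-0.004, 0, -0.001], 0, 1], [[-0.007, 0, -0.001], 0, 1]]'

```text
clock: 15.4
position: [640.0, -104.9, 197.9]
ee_rot: [1.0, -0.019, 0.008, -0.001]
contact_force: [5.7, -0.5, -0.1]
gripper_width: 8.2
```

```bash
python3 st.py; python3 - <<'E'
from h import *
d=arm.get_image("scene")
im=cv2.resize(d["pixels"][150:270,130:290,::-1],(800,600),interpolation=cv2.INTER_CUBIC)
cv2.imwrite("pics/s9c.png",im)
E
```

```text
15.4 [ 639.99 -104.89  197.9 ] yaw -2.17 z [ 0.0165  0.0014 -0.9999] F [ 5.69 -0.52 -0.09] 8.22251769256954
line y at this x -105.05673220600474 tip x 523.9883633334514
```

View pics/s9c.png

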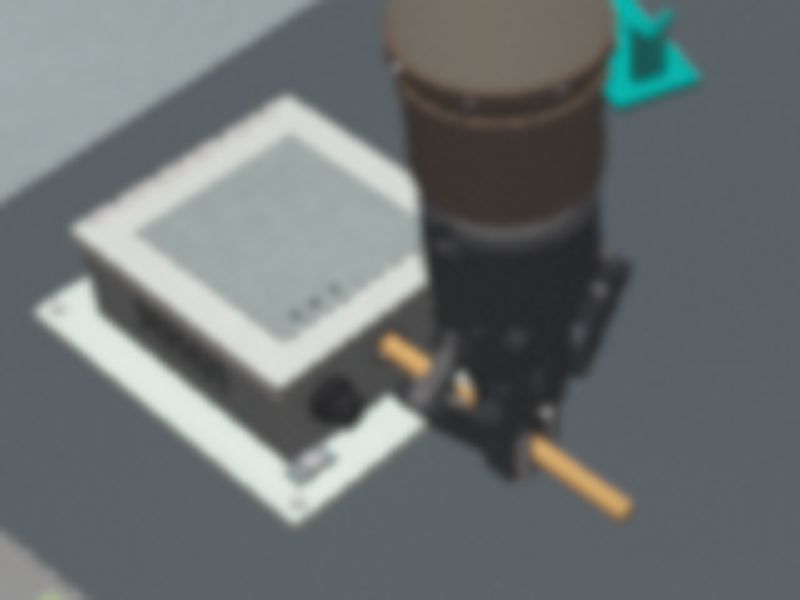

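play_rows --moves '[[[-0.005, 0, -0.001], 0, 1]]'

```text
clock: 15.58
position: [639.3, -104.8, 198.2]
ee_rot: [1.0, -0.019, 0.01, -0.001]
contact_force: [6.4, -0.1, 0.6]
gripper_width: 7.9
```

```bash
python3 st.py; python3 - <<'E'
from h import *
d=arm.get_image("scene")
im=cv2.resize(d["pixels"][150:270,130:290,::-1],(800,600),interpolation=cv2.INTER_CUBIC)
cv2.imwrite("pics/s10c.png",im)
E
```

```text
15.575 [ 639.26 -104.8   198.21] yaw -2.15 z [ 0.0198  0.0013 -0.9998] F [ 6.4  -0.09  0.62] 7.903976847991202
line y at this x -105.02757467676423 tip x 523.263051660802
```

View pics/s10c.png

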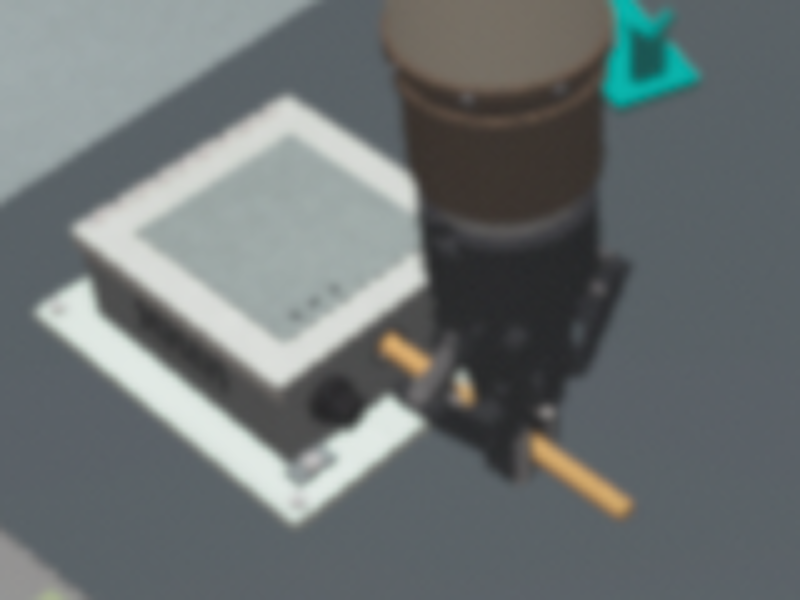

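play_rows --moves '[[[-0.004, 0, -0.002], 0, 1], [[-0.004, 0, -0.002], 0, 1]]'

```text
clock: 15.88
position: [638.7, -104.7, 198.3]
ee_rot: [1.0, -0.018, 0.011, -0.001]
contact_force: [6.0, -0.3, -1.2]
gripper_width: 7.8
```

```bash
python3 st.py; python3 - <<'E'
from h import *
d=arm.get_image("scene")
im=cv2.resize(d["pixels"][150:270,130:290,::-1],(800,600),interpolation=cv2.INTER_CUBIC)
cv2.imwrite("pics/s11c.png",im)
E
```

```text
15.875 [ 638.7  -104.71  198.33] yaw -2.12 z [ 0.023   0.0012 -0.9997] F [ 5.99 -0.33 -1.22] 7.814374655408317
line y at this x -105.00497476924085 tip x 522.7008649064888
```

View pics/s11c.png

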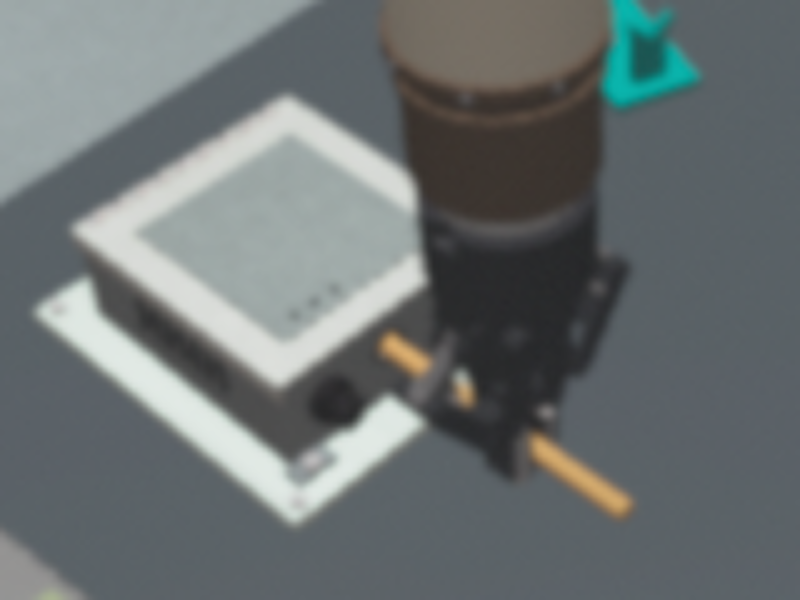

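play_rows --moves '[[[-0.006, 0, -0.002], 0, 1], [[-0.006, 0, -0.002], 0, 1]]'

```text
clock: 16.18
position: [637.6, -104.7, 198.4]
ee_rot: [1.0, -0.018, 0.013, -0.001]
contact_force: [5.9, 0.7, 0.7]
gripper_width: 7.9
```

```bash
python3 st.py; python3 - <<'E'
from h import *
d=arm.get_image("scene")
im=cv2.resize(d["pixels"][150:270,130:290,::-1],(800,600),interpolation=cv2.INTER_CUBIC)
cv2.imwrite("pics/s12c.png",im)
E
```

```text
16.175 [ 637.64 -104.65  198.36] yaw -2.09 z [ 0.0259  0.001  -0.9997] F [5.86 0.7  0.7 ] 7.921068061845414
line y at this x -104.9625011611688 tip x 521.6443074917613
```

View pics/s12c.png

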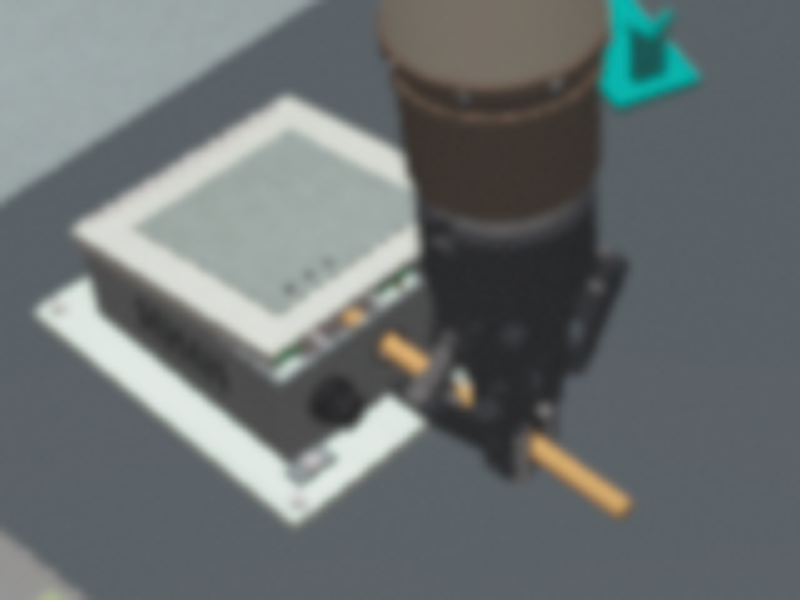

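play_rows --moves '[[[-0.004, 0, -0.001], 0, 1], [[-0.004, 0, -0.001], 0, 1], [[-0.004, 0, -0.001], 0, 1], [[-0.004, 0, -0.001], 0, 1]]'

```text
clock: 16.73
position: [637.2, -104.6, 198.7]
ee_rot: [1.0, -0.018, 0.014, -0.001]
contact_force: [5.4, 0.4, 0.5]
gripper_width: 7.6
```

```bash
python3 st.py; python3 - <<'E'
from h import *
d=arm.get_image("scene")
im=cv2.resize(d["pixels"][150:270,130:290,::-1],(800,600),interpolation=cv2.INTER_CUBIC)
cv2.imwrite("pics/s13c.png",im)
E
```

```text
16.725 [ 637.23 -104.55  198.72] yaw -2.06 z [ 2.890e-02  9.000e-04 -9.996e-01] F [5.43 0.41 0.5 ] 7.599469780707494
line y at this x -104.9457522534231 tip x 521.2276679955994
```

View pics/s13c.png

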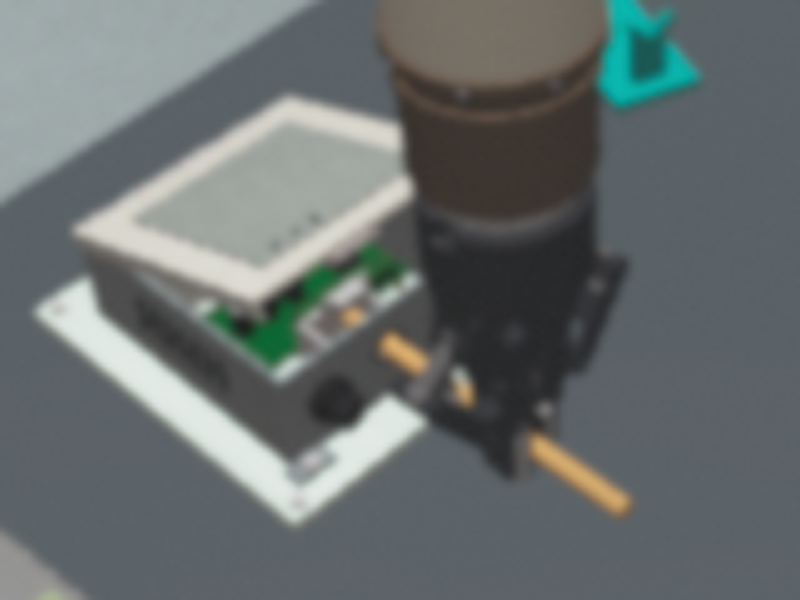

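play_rows --moves '[[[0.02, -0.001, 0], 0, 1], [[0.05, -0.002, 0], 0, 1], [[0.1, -0.004, 0], 0, 1], [[0.15, -0.006, 0], 0, 1], [[0.2, -0.008, 0], 0, 1], [[0.2, -0.008, 0], 0, 1]]'

```text
clock: 17.52
position: [697.1, -107.1, 197.3]
ee_rot: [1.0, -0.018, 0.013, -0.001]
contact_force: [-0.3, 0.2, -0.7]
gripper_width: 7.6
```

```bash
python3 st.py; python3 - <<'E'
from h import *
d=shot("scene","s14")
d=shot("wrist","w14")
E
```

```text
17.525 [ 697.07 -107.12  197.34] yaw -2.1 z [ 0.0253  0.001  -0.9997] F [-0.35  0.21 -0.73] 7.603539519217468
line y at this x -107.35142659311641 tip x 581.0703132616025
```

View pics/s14.png

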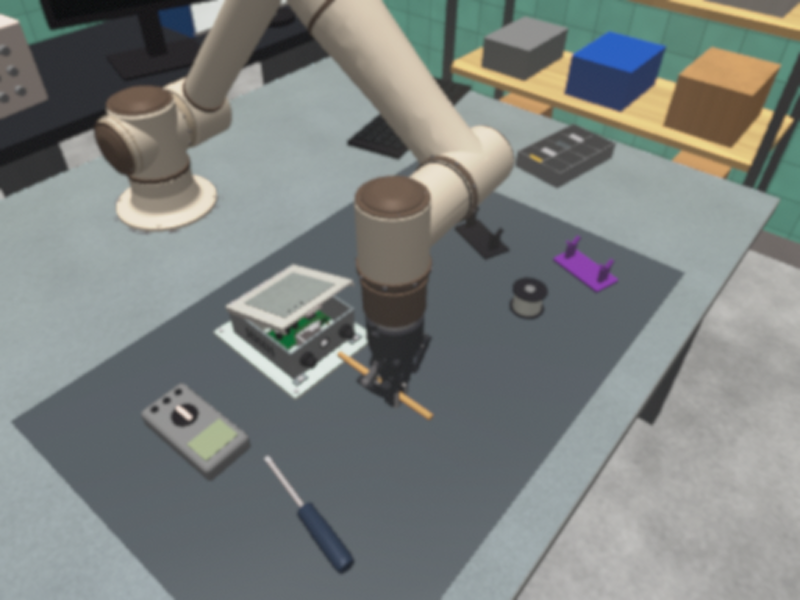

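View pics/w14.png

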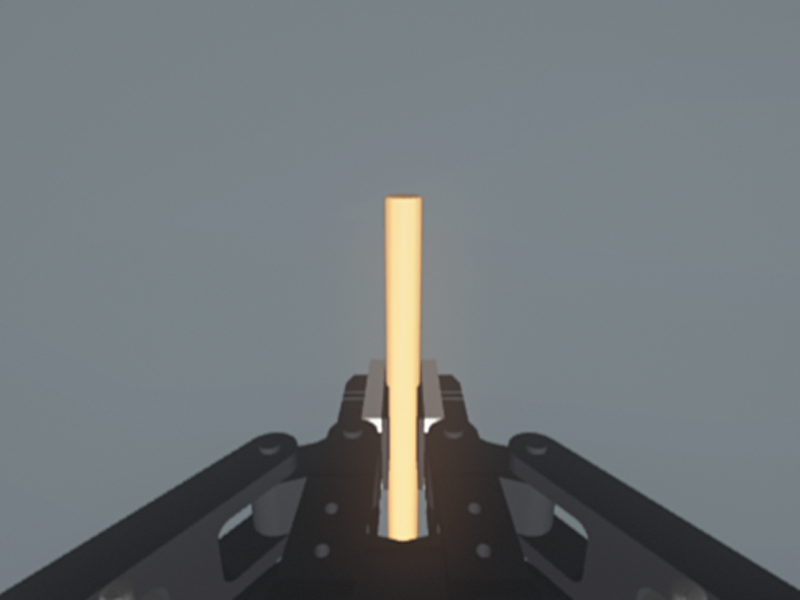

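```bash
python3 - <<'E'
from h import *
d=arm.get_image("scene")
im=cv2.resize(d["pixels"][160:260,130:250,::-1],(800,667)[:2],interpolation=cv2.INTER_CUBIC)
cv2.imwrite("pics/s15c.png",im[:600])
y=np.radians(-2.3);c=np.array([479.5,-101.0]);
def U(x,yy,z): return np.array([c[0]+x*np.cos(y)-yy*np.sin(y),c[1]+x*np.sin(y)+yy*np.cos(y),z])
for P in [(75,0,42)]: print(U(*P))
for a in [.3,.35,.4]:
  for yy in(-69,69): print(a,yy,(np.array(proj(d,U(-70+149*np.cos(a),yy,70+149*np.sin(a))))-[130,160])*800/120)
E
```

```text
[ 554.43957963 -104.00988444   42.        ]
0.3 -69 [334.13398821 358.27013427]
0.3 69 [632.12530376 150.97951499]
0.35 -69 [326.99747281 339.6761785 ]
0.35 69 [626.64137931 133.11556656]
0.4 -69 [319.14475265 320.69187719]
0.4 69 [620.430241   114.95277151]
```

View pics/s15c.png

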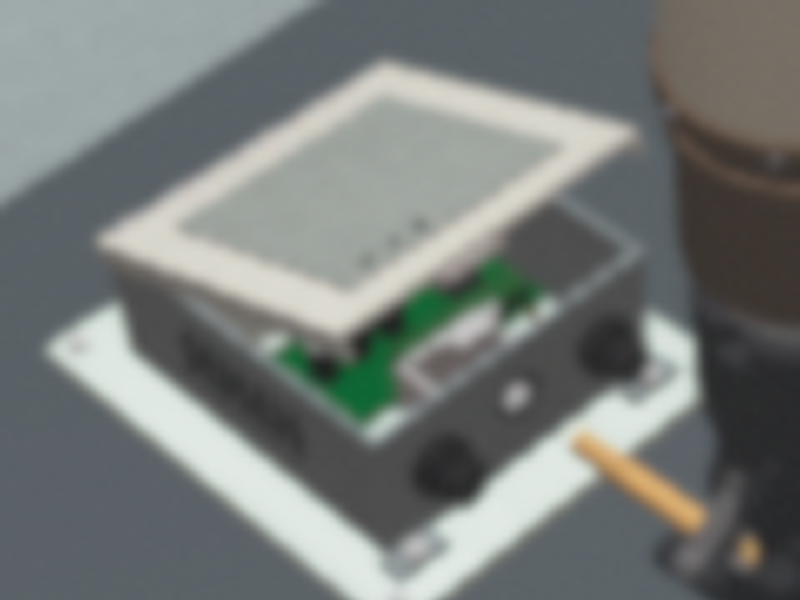

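```bash
cat > arc.py <<'E'
from h import *
s=arm.read_state();p=s["position"]; y=np.radians(-2.3);c=np.array([479.5,-101.0])
def U(x,yy): return np.array([c[0]+x*np.cos(y)-yy*np.sin(y),c[1]+x*np.sin(y)+yy*np.cos(y)])
def tcp(tx,tz,uy=38):
    g=U(tx+115,uy); return np.array([g[0]-3.9,g[1],tz+2.9+155])
def sh(q): return ((q-p)/300).round(3).tolist()
E
python3 - <<'E'
from arc import *
print(p)
print("lift side",sh(tcp(100,88)),"in",sh(tcp(40,88)))
E
```

```text
[ 696.30439811 -107.04707913  197.95310548]
lift side [-0.015, 0.118, 0.16] in [-0.214, 0.126, 0.16]
```

play_rows --moves '[[[0, 0, 0.08], 0, 1], [[0, 0.06, 0.16], 0, 1], [[-0.015, 0.118, 0.16], 0, 1], [[-0.06, 0.12, 0.16], 0, 1], [[-0.11, 0.122, 0.16], 0, 1], [[-0.16, 0.124, 0.16], 0, 1], [[-0.214, 0.126, 0.16], 0, 1], [[-0.214, 0.126, 0.16], 0, 1], [[-0.214, 0.126, 0.16], 0, 1]]'

```text
clock: 18.8
position: [632.2, -69.0, 245.6]
ee_rot: [1.0, -0.018, 0.013, -0.001]
contact_force: [0.6, 0.2, -1.4]
gripper_width: 7.9
```

```bash
python3 st.py; python3 - <<'E'
from arc import *
d=shot("scene","s16")
print("start",sh(tcp(40,88)))
for th in np.linspace(.25,1.62,11): print(round(th,2),sh(tcp(-70+111*np.cos(th),70+111*np.sin(th))))
print(sh(tcp(-85,181)))
E
```

```text
18.8 [632.23 -69.   245.63] yaw -2.07 z [ 2.560e-02  9.000e-04 -9.997e-01] F [ 0.59  0.22 -1.38] 7.939716900257974
line y at this x -104.74470471830489 tip x 516.2264855299726
start [-0.001, -0.001, 0.001]
0.25 [-0.009, -0.001, 0.032]
0.39 [-0.025, 0.0, 0.081]
0.52 [-0.047, 0.001, 0.126]
0.66 [-0.075, 0.002, 0.168]
0.8 [-0.109, 0.004, 0.206]
0.94 [-0.148, 0.005, 0.239]
1.07 [-0.19, 0.007, 0.266]
1.21 [-0.236, 0.009, 0.287]
1.35 [-0.285, 0.011, 0.302]
1.48 [-0.335, 0.013, 0.309]
1.62 [-0.385, 0.015, 0.31]
[-0.417, 0.016, 0.311]
```

View pics/s16.png

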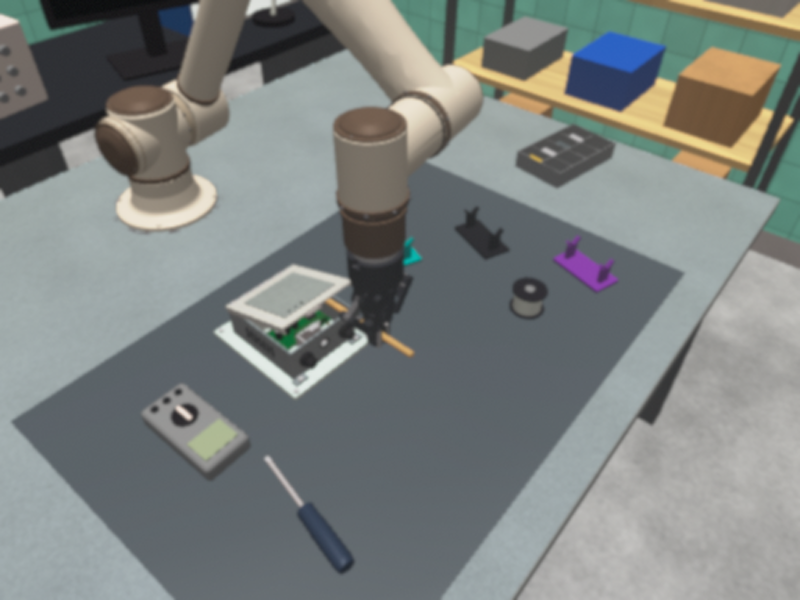

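play_rows --moves '[[[-0.004, 0, 0.016], 0, 1], [[-0.009, 0, 0.032], 0, 1], [[-0.016, 0, 0.056], 0, 1], [[-0.025, 0, 0.081], 0, 1], [[-0.036, 0, 0.104], 0, 1], [[-0.047, 0.001, 0.126], 0, 1], [[-0.075, 0.002, 0.168], 0, 1], [[-0.109, 0.004, 0.206], 0, 1]]'

```text
clock: 19.85
position: [599.0, -67.9, 308.4]
ee_rot: [1.0, -0.018, 0.013, -0.001]
contact_force: [0.3, 0.1, -1.0]
gripper_width: 7.8
```

```bash
python3 st.py; python3 - <<'E'
from arc import *
d=shot("scene","s17")
for th in np.linspace(.8,1.62,7): print(round(th,2),sh(tcp(-70+111*np.cos(th),70+111*np.sin(th))))
print(sh(tcp(-85,181)))
E
```

```text
19.85 [599.02 -67.91 308.37] yaw -2.07 z [ 2.590e-02  9.000e-04 -9.997e-01] F [ 0.25  0.08 -0.98] 7.839397347171333
line y at this x -103.40983942380669 tip x 483.0208811892212
0.8 [0.001, -0.0, -0.003]
0.94 [-0.037, 0.001, 0.03]
1.07 [-0.08, 0.003, 0.057]
1.21 [-0.126, 0.005, 0.078]
1.35 [-0.174, 0.007, 0.093]
1.48 [-0.224, 0.009, 0.1]
1.62 [-0.275, 0.011, 0.101]
[-0.306, 0.012, 0.102]
```

View pics/s17.png

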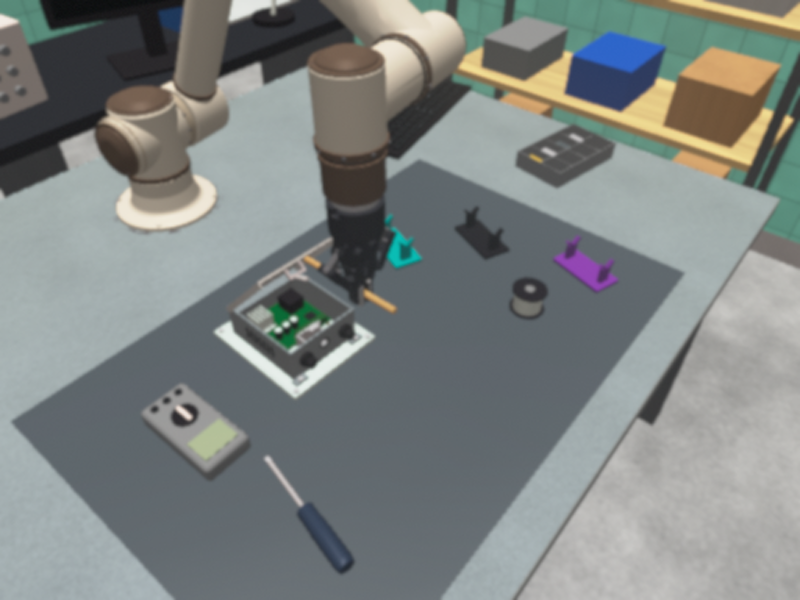

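play_rows --moves '[[[-0.018, 0, 0.014], 0, 1], [[-0.037, 0.001, 0.03], 0, 1], [[-0.058, 0.002, 0.045], 0, 1], [[-0.08, 0.003, 0.057], 0, 1], [[-0.103, 0.004, 0.069], 0, 1], [[-0.126, 0.005, 0.078], 0, 1], [[-0.15, 0.006, 0.087], 0, 1], [[-0.174, 0.007, 0.093], 0, 1], [[-0.224, 0.009, 0.1], 0, 1], [[-0.25, 0.01, 0.1], 0, 1], [[-0.275, 0.011, 0.1], 0, 1], [[-0.3, 0.012, 0.1], 0, 1]]'

```text
clock: 21.4
position: [507.8, -64.3, 340.2]
ee_rot: [1.0, -0.018, 0.014, -0.001]
contact_force: [0.1, -0.5, -0.6]
gripper_width: 8.0
```

```bash
python3 st.py; python3 - <<'E'
from arc import *
d=shot("scene","s18")
E
```

```text
21.4 [507.78 -64.31 340.2 ] yaw -2.06 z [ 0.0276  0.001  -0.9996] F [ 0.11 -0.46 -0.6 ] 7.995316166251834
line y at this x -99.74204492490819 tip x 391.78221206239283
```

View pics/s18.png

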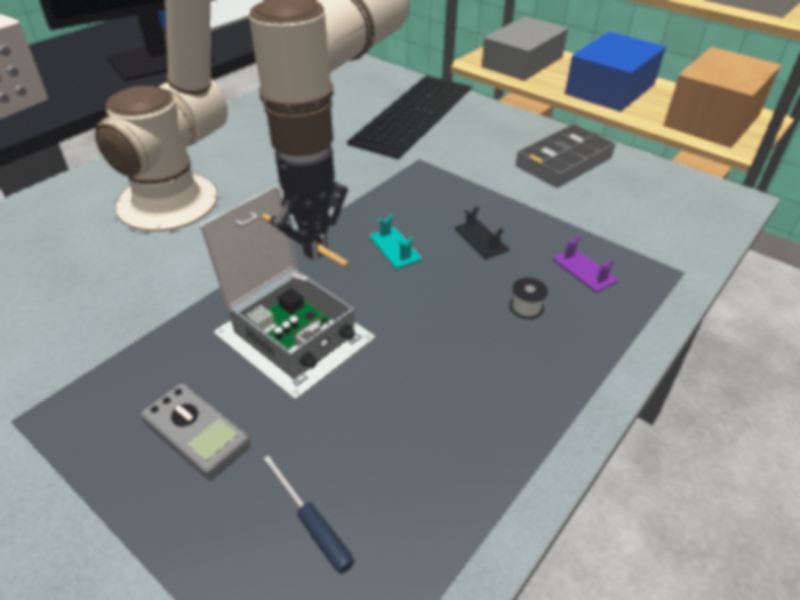

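play_rows --moves '[[[0.15, 0, 0], 0, 1], [[0.3, 0.02, 0], 0, 1], [[0.35, 0.2, 0], -0.2, 1], [[0.35, 0.4, 0], -0.4, 1], [[0.3, 0.6, 0], -0.67, 1], [[0.28, 0.8, 0], -0.67, 1], [[0.26, 0.95, 0], -0.67, 1], [[0.26, 0.95, 0], -0.67, 1], [[0.26, 0.95, 0], -0.67, 1]]'

```text
clock: 22.58
position: [584.9, 220.5, 339.8]
ee_rot: [0.981, -0.192, 0.013, 0.002]
contact_force: [0.2, -0.1, 0.1]
gripper_width: 7.6
```

```bash
python3 st.py; python3 - <<'E'
from arc import *
d=shot("scene","s19")
print(sh(np.array([582.4,307.9,201.5])))
E
```

```text
22.575 [584.89 220.54 339.8 ] yaw -22.16 z [ 0.0248 -0.0086 -0.9997] F [ 0.21 -0.14  0.1 ] 7.554104354287156
line y at this x -102.84176766197689 tip x 468.88974283524624
[-0.008, 0.291, -0.461]
```

View pics/s19.png

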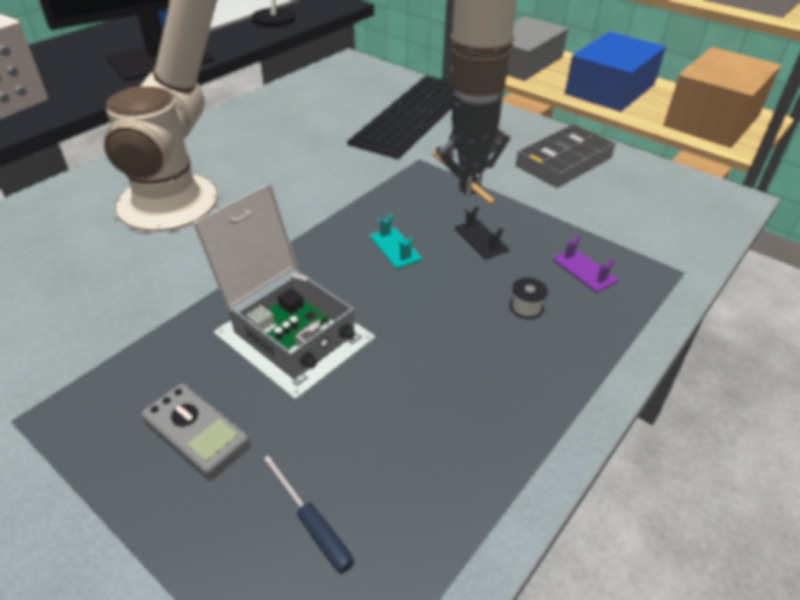

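play_rows --moves '[[[-0.008, 0.15, -0.1], 0, 1], [[-0.008, 0.291, -0.2], 0, 1], [[-0.008, 0.291, -0.3], 0, 1], [[-0.008, 0.291, -0.35], 0, 1], [[-0.008, 0.291, -0.35], 0, 1], [[-0.008, 0.291, -0.35], 0, 1]]'

```text
clock: 23.38
position: [583.4, 306.7, 236.4]
ee_rot: [0.981, -0.193, 0.014, 0.001]
contact_force: [-0.0, 0.4, 0.3]
gripper_width: 8.1
```

```bash
python3 st.py; python3 - <<'E'
from arc import *
d=shot("wrist","w20")
print(sh(np.array([582.4,307.9,201.5])))
E
```

```text
23.375 [583.38 306.67 236.44] yaw -22.27 z [ 0.0271 -0.0072 -0.9996] F [-0.03  0.45  0.34] 8.070749424228664
line y at this x -102.78100074625763 tip x 467.37812801635926
[-0.003, 0.004, -0.116]
```

View pics/w20.png

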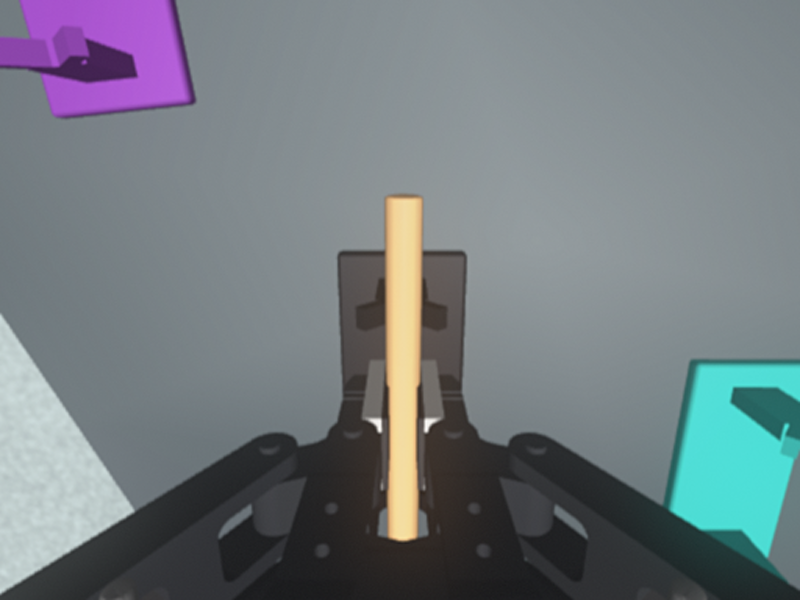

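Dowel is centred over the rest (rest 338–466, dowel mid about 404). Lowering slowly.

play_rows --moves '[[[-0.003, 0.003, -0.05], 0.004, 1], [[-0.003, 0.003, -0.09], 0.004, 1], [[-0.003, 0.003, -0.105], 0.004, 1], [[-0.003, 0.003, -0.112], 0.004, 1], [[-0.003, 0.003, -0.112], 0.004, 1]]'

```text
clock: 24.05
position: [582.5, 307.8, 202.9]
ee_rot: [0.981, -0.192, 0.014, 0.001]
contact_force: [0.3, 0.5, 0.0]
gripper_width: 7.6
```

```bash
python3 st.py; python3 - <<'E'
from arc import *
d=shot("wrist","w21")
d=arm.get_image("scene")
cv2.imwrite("pics/s21.png",cv2.resize(d["pixels"][90:180,260:380,::-1],(800,600),interpolation=cv2.INTER_CUBIC))
E
```

```text
24.05 [582.45 307.83 202.91] yaw -22.13 z [ 0.0274 -0.0069 -0.9996] F [0.29 0.52 0.01] 7.629511380102445
line y at this x -102.74371703861989 tip x 466.45067260248493
```

View pics/s21.png

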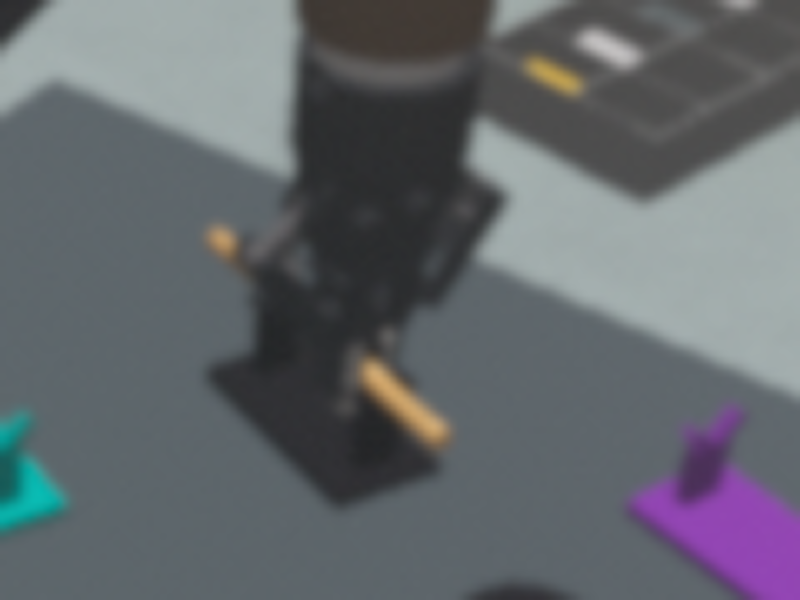

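View pics/w21.png

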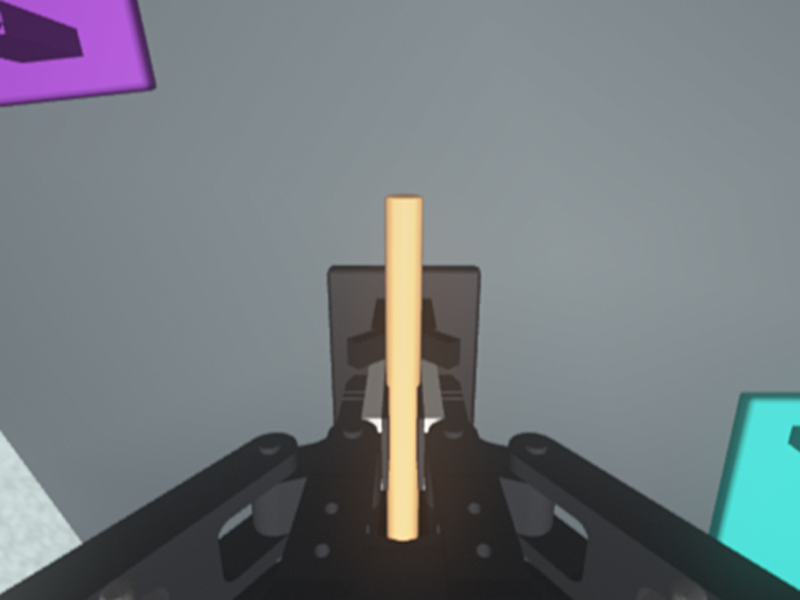

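play_rows --moves '[[[0, 0, -0.003], 0, 1], [[0, 0, -0.005], 0, 1], [[0, 0, -0.005], 0, 1]]'

```text
clock: 24.52
position: [582.5, 307.9, 201.9]
ee_rot: [0.981, -0.192, 0.014, 0.0]
contact_force: [0.3, 0.4, 0.2]
gripper_width: 8.0
```

play_rows --moves '[[[0, 0, 0], 0, 0.6], [[0, 0, 0], 0, 0.2], [[0, 0, 0], 0, -0.5], [[0, 0, 0], 0, -1], [[0, 0, 0], 0, -1], [[0, 0, 0], 0, -1], [[0, 0, 0], 0, -1]]'

```text
clock: 25.4
position: [582.5, 307.9, 201.9]
ee_rot: [0.981, -0.192, 0.014, 0.0]
contact_force: [-0.7, 0.1, -0.8]
gripper_width: 85.4
```

```bash
python3 st.py; python3 - <<'E'
from arc import *
d=shot("wrist","w22")
E
```

```text
25.4 [582.51 307.87 201.92] yaw -22.13 z [ 0.028  -0.0064 -0.9996] F [-0.67  0.11 -0.81] 85.37368077012268
line y at this x -102.74613661772919 tip x 466.5108611375423
```

View pics/w22.png

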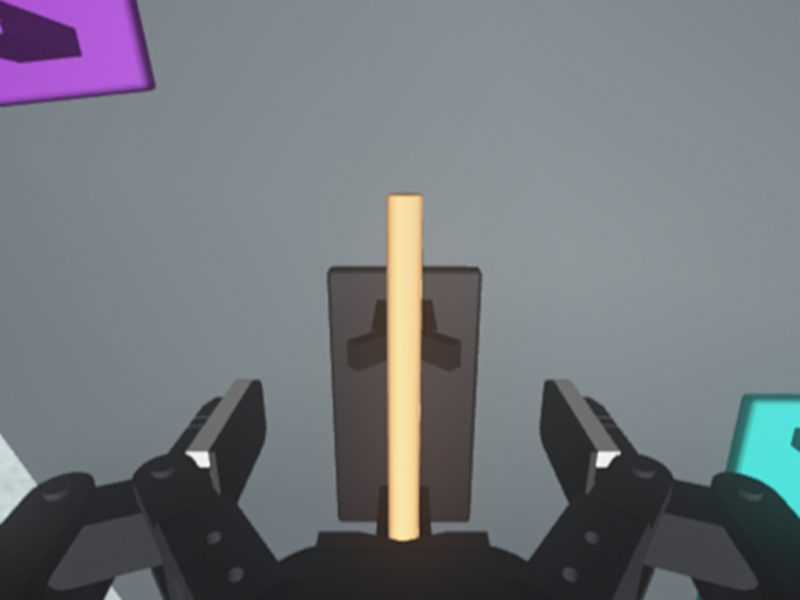

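Seated in both notches. Rising clear and checking.

play_rows --moves '[[[0, 0, 0.08], 0, -1], [[0, 0, 0.25], 0, -1], [[0, 0, 0.4], 0, -1], [[0, 0, 0.4], 0, -1], [[0, 0, 0.4], 0, -1]]'

```text
clock: 26.08
position: [582.2, 307.6, 321.6]
ee_rot: [0.981, -0.192, 0.014, 0.0]
contact_force: [-0.8, -0.2, -0.5]
gripper_width: 85.7
```

```bash
python3 st.py; python3 - <<'E'
from arc import *
d=shot("wrist","w23"); k=512/800
e=shot("scene","s23"); 
print([(n,[(q["centre"],q["conf"]) for q in arm.look_for(n,e)][:1]) for n in ("meter","spool","screwdriver","dowel")])
E
```

```text
26.075 [582.16 307.64 321.61] yaw -22.15 z [ 0.0272 -0.0063 -0.9996] F [-0.82 -0.24 -0.52] 85.67443348089185
line y at this x -102.73216023401882 tip x 466.1631899009658
[('meter', [([527.7, -323.2, 30.7], 0.58)]), ('spool', [([736.8, 193.9, 47.2], 0.86)]), ('screwdriver', [([762.0, -317.3, 21.3], 0.58)]), ('dowel', [([573.4, 305.4, 50.4], 0.48)])]
```

View pics/w23.png

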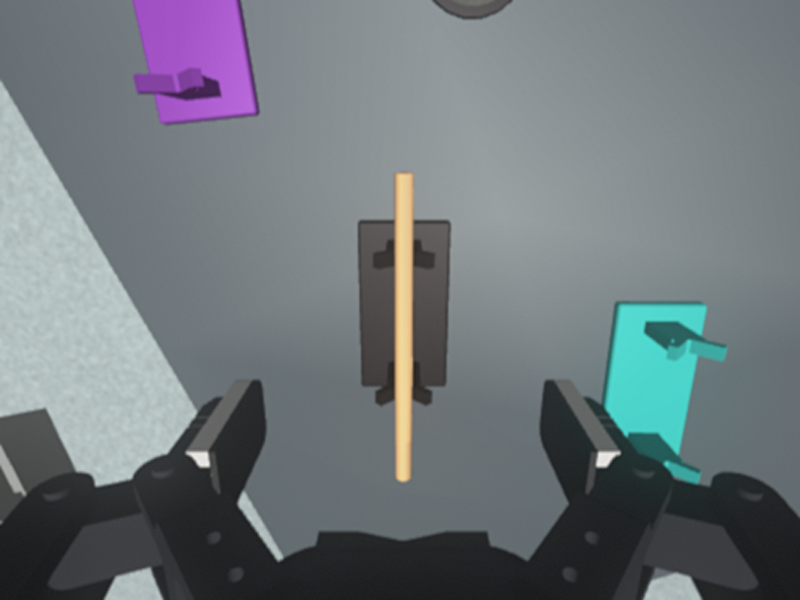

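View pics/s23.png

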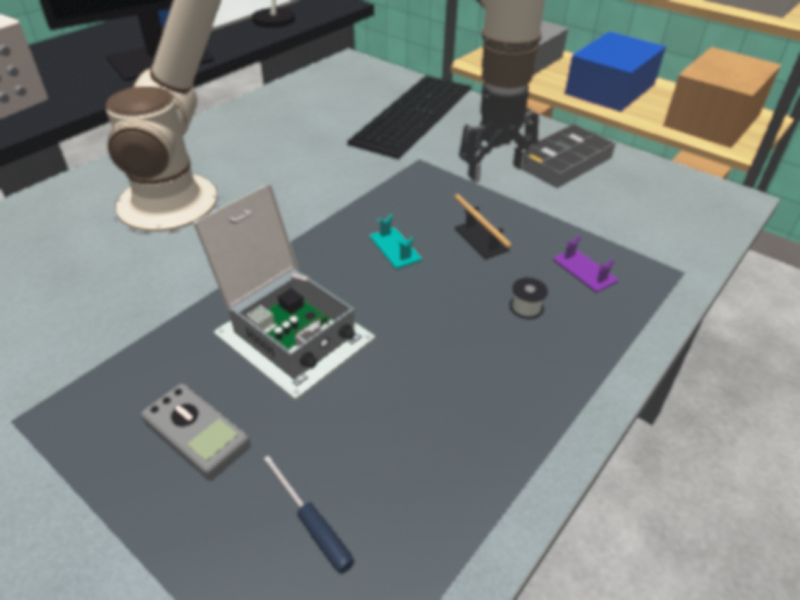

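The last pictures show the dowel lying in both notches of the black rest (wrist view, column about 404, rows 172–480). In the scene view the cover is fully open, and the meter, reel and screwdriver have not moved.

```bash
python3 -c "
from bench import arm
print(arm.job_done())"
```

```text
the job is handed in; nothing more can be done
None
```

The unit is open and the dowel is back in its rest. I handed the job in at about 26 s of robot time; it reports no verdict.

- **Latch:** I took the dowel from the black rest and pushed it straight through the hole, about 30 mm in. The force read on the tongue rose from about 4 N to at most 6.4 N, noise about ±0.8 N, and the cover popped up. The hole was entered with no reading above noise.
- **Cover:** I withdrew the dowel, put its tip under the cover to one side of the catch and swung the cover over. Forces there stayed within noise (largest reading about 1.4 N). It stayed open after the dowel was taken away.
- **Dowel:** I laid it back in the black rest and moved the gripper up clear.

**Last checks:**
- The scene and wrist pictures show the cover past upright and apparently at its stop, and the dowel seated in both notches.
- The networks found the meter, reel and screwdriver within about 4 mm of their first positions, which is their own accuracy.
- The tool took on a tilt of about 1.6° while pressing the latch and kept it. I allowed for this when placing the dowel, which settled by about 1 mm at most on release.
- The different measurements of the hole's sideways position disagreed by up to about 2.7 mm. I used the one taken relative to the gripper, and the dowel went in cleanly.

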